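Reunite padlocks with their new keys

TASK

The new keys are cut and wait on the black pick-up pads: lay each of the four padlocks on the pad whose key head has the same colour as the padlock's cover. Each padlock must lie flat inside the white outline, lengthwise along it (shackle towards or away from the key, either will do), and you must leave the oil bottle and the mug where they stand.

Things in the scene. Friction and masses are not known exactly. Their poses are not given: they have to be found in the camera images.
- red_padlock (a point): Loose padlock with a red cover, bare steel above it, lying flat at any yaw, 0.15 to 0.31 kg. Point: its centre, half-way up. 66 mm long along its x, 44 mm wide along y, 20 mm thick along z (up). Solid body from x -33 to +11 mm, 44 mm wide (42 mm where bare steel); narrower U-shaped shackle from +11 to +33 mm. Grip it across its width at this point.
- blue_padlock (a point): Loose padlock with a blue cover, bare steel above it, lying flat at any yaw, 0.15 to 0.31 kg. Point: its centre, half-way up. 66 mm long along its x, 44 mm wide along y, 20 mm thick along z (up). Solid body from x -33 to +11 mm, 44 mm wide (42 mm where bare steel); narrower U-shaped shackle from +11 to +33 mm. Grip it across its width at this point.
- green_padlock (a point): Loose padlock with a green cover, bare steel above it, lying flat at any yaw, 0.15 to 0.31 kg. Point: its centre, half-way up. 66 mm long along its x, 44 mm wide along y, 20 mm thick along z (up). Solid body from x -33 to +11 mm, 44 mm wide (42 mm where bare steel); narrower U-shaped shackle from +11 to +33 mm. Grip it across its width at this point.
- yellow_padlock (a point): Loose padlock with a yellow cover, bare steel above it, lying flat at any yaw, 0.15 to 0.31 kg. Point: its centre, half-way up. 66 mm long along its x, 44 mm wide along y, 20 mm thick along z (up). Solid body from x -33 to +11 mm, 44 mm wide (42 mm where bare steel); narrower U-shaped shackle from +11 to +33 mm. Grip it across its width at this point.
- red_spot (a point): Fixed black pad, 135 x 84 mm, 4 mm thick, with a red-headed key fixed near one end (top 8 mm above the table) and a red edge stripe there. Point: centre of the white outline on the pad's upper face (82 mm along x, 60 mm along y). x: along the pad, towards the key; z up. Pad spans x -48 to +88 mm, y -42 to +42 mm about this point; key x +44 to +76 mm, y -34 to +34 mm.
- blue_spot (a point): Fixed black pad, 135 x 84 mm, 4 mm thick, with a blue-headed key fixed near one end (top 8 mm above the table) and a blue edge stripe there. Point: centre of the white outline on the pad's upper face (82 mm along x, 60 mm along y). x: along the pad, towards the key; z up. Pad spans x -48 to +88 mm, y -42 to +42 mm about this point; key x +44 to +76 mm, y -34 to +34 mm.
- green_spot (a point): Fixed black pad, 135 x 84 mm, 4 mm thick, with a green-headed key fixed near one end (top 8 mm above the table) and a green edge stripe there. Point: centre of the white outline on the pad's upper face (82 mm along x, 60 mm along y). x: along the pad, towards the key; z up. Pad spans x -48 to +88 mm, y -42 to +42 mm about this point; key x +44 to +76 mm, y -34 to +34 mm.
- yellow_spot (a point): Fixed black pad, 135 x 84 mm, 4 mm thick, with a yellow-headed key fixed near one end (top 8 mm above the table) and a yellow edge stripe there. Point: centre of the white outline on the pad's upper face (82 mm along x, 60 mm along y). x: along the pad, towards the key; z up. Pad spans x -48 to +88 mm, y -42 to +42 mm about this point; key x +44 to +76 mm, y -34 to +34 mm.
- oil_bottle: Bystander: loose white bottle with a red cap, 44 mm diameter, 110 mm tall, standing to the robot's left. Origin: centre of its underside, z up.
- mug: Bystander: loose blue ceramic mug, 76 mm diameter (handle extra), 85 mm tall, standing to the robot's right. Origin: centre of its underside, z up.
Mind the look-alikes: they are no part of the job. There is more than one size of the part that bears blue_padlock; the job needs the middle-sized.

How it is judged:
By the outcome, as a careful person would: the job done as asked, in the order asked, and still so for the second after the job is handed in, with the robot touching nothing.
It also fails if it takes over 109 s, if anything falls off the work surface, if the arm or the gripper's body presses on something with over 40 N, if the wrist force passes 120 N, or if a joint passes its speed limit or range.

ROBOT

A 7-joint arm with a two-finger parallel gripper is mounted at the origin on the work surface. World frame = base frame: x ahead of the robot, y to its left, z up, the work surface at z = 0. Lengths are in m, angles in rad, forces in N, time in s.
With the tool pointing down it reaches from about 0.4 to 0.875 m from the base axis. Payload 19.3 kg.
Tool frame: the origin (TCP) lies midway between the tips of the shut fingers; the grasp point (between the pads) lies 19 mm behind it; z points along the fingers, y is the line along which they close (so a half turn about z gives the same grasp; the last joint's range is limited). The gripper opens to 85 mm and grips with 20 to 120 N. Pads are 22 mm wide; open, the fingers measure 114 mm over their backs; the gripper's body (76 mm by 85 mm) begins 54 mm behind the grasp point. The pads swing forward as they close: fully open they stand 13 mm farther back than shut.
Start: joints at [-1.375, 0.521, -0.036, 1.599, 0.021, 1.021, -0.113], TCP at [0.164, 0.603, 0.231] pointing down, gripper open.
Joint ranges: [-2.91, 2.91], [-0.3, 2.13], [-1.5, 1.42], [0.17, 2.43], [-1.26, 4.41], [0.16, 1.93], [-2.52, 2.52]. Speed limits (rad/s): [1.89, 1.89, 2.39, 2.39, 3.01, 3.01, 3.01].

INTERFACE

Orientations are given as [roll, pitch, yaw] about the fixed x, y, z axes, in that order (R = Rz(yaw) Ry(pitch) Rx(roll)).
In Python, from workcell import telemetry, grab_frame, calibration, bot, outline_of, landmark_of gives the robot as it stands. The module is installed in compiled form; this text tells all that it offers.
- The arm moves only by the shell command python3 -m inch 'ROWS' [FORCE]. ROWS is JSON, a list of rows, each a list of 7 numbers: the shift along the tool's x, y, z in m, then the turn, a rotation vector about the tool's x, y, z in rad, then the closure, from 0 (fully open) to 1 (shut). A call has 1 to 5 rows; each row shifts and turns the commanded pose from where the row before left it, along the tool's axes as they then stand; what a row does not reach is not made up. A row lasts 1/10 s, in which the tool goes at most 50 mm and 8.59 degrees, less where a joint would pass 70% of its speed; a pose out of reach is approached as far as the arm can. A call is refused whole if a number of a shift passes 0.05 or a number of a turn 0.15, either way. A call with a gripper value outside its range is refused whole. The fingers move at their own pace and stop on an object; FORCE is the grip in N (left out, the last holds). Time passes only in rows, so rows that do not move let the fingers close. It gives the time, the measured TCP pose, the force, the opening and the grip force at its end, in the units of the state.
- telemetry.observe(): the state, without advancing time (a new reading comes with each control period).
- grab_frame(name): name is "side" or "top" or "wrist"; returns the picture (400x640x3 uint8, red, green, blue); there is no depth.
- calibration(name): a dict with "fovy" (degrees; the focal length in pixels is half the picture's height over the tangent of half this angle, whatever the lens; pixels are square), "cx", "cy" (the principal point, pixels), "pose" (4x4, takes a point from camera to world coordinates). Camera axes: x right, y down, z forward; pixel columns grow to the right and rows downward; lengths in m; the calibration is good to about 2 mm. The wrist camera is an equidistant fisheye: a pixel r from the principal point sees the ray r / f radians off the axis. A picture is of the moment at which its call begins: read the wrist's pose just before it. calibration takes no time and is no camera call; for the wrist camera it gives the pose at the moment of the call.
- bot.job_done(): hands the job in; it is judged then, once.
Trained networks look in the newest picture that a camera, given by its name, has taken for a name from the list of things; names that differ only in an ending like _2 or _b are one class to them, and where a whole thing is asked for, a point or a joint stands for the part that bears it (a point fixed in the world has none). Each returns a list of dicts, best first, with "score" (0 to 1); they miss things now and then, are a little off and sometimes report something else, mostly with a low value. They report only what shows in the picture. A call takes as long as a camera call. They do not tell look-alikes from the thing itself.
- outline_of(label, camera): "region" (400x640 bool, what is visible of it) and "rect" ([left, top, right, bottom] in pixels, round what is visible of it).
- landmark_of(label, camera): "xy" ([column, row] in pixels: a listed point, or the origin of a listed thing).
The state is a dict: "clock": time; "qpos": joint angles; "qd": joint speeds; "joint_efforts": joint torques, N m; "position": TCP position; "tool_rot": TCP orientation; "force": force on the tool from outside, world axes, zero at the start; "moment": the same for the moment, N m; "grip_width": finger opening in m; "finger_force": force on a finger pad.
Only numpy, scipy, OpenCV 4.12 (cv2) and the standard library are available. Lean on these libraries where they do the work, as an engineer would, in place of code of your own. Each camera call takes 0.05 s, during which the arm holds its last target. There are 200 camera calls.

## Working session

There is one attempt and no reset: what is moved stays moved. The work goes in short steps, Python scripts to look and compute and a shell command to move; the robot and the scene stay as the last step left them, time stands still between calls to the robot, and variables do not carry over. Pictures are saved under pics/ and viewed, at most 14 in all, crops included, and the job is handed in when it is done.

```bash
mkdir -p pics; python3 - <<'E'
from workcell import *
import cv2,numpy as np
print(telemetry.observe())
for n in("top","side"):
    c=calibration(n);print(n,c["fovy"],c["cx"],c["cy"],np.round(c["pose"],3).tolist())
    cv2.imwrite(f"pics/{n}0.png",grab_frame(n)[:,:,::-1])
E
```

```text
{'clock': 0.0, 'qpos': array([-1.37519908,  0.52200606, -0.03631775,  1.599984  ,  0.0211835 ,
        1.02107656, -0.11278744]), 'qd': array([-2.53151333e-04, -2.51412157e-05, -1.07188560e-04, -3.38925226e-04,
        2.91164866e-04,  3.41503931e-04,  3.00312299e-04]), 'joint_efforts': array([ 5.74516325e-04, -9.27101827e+01,  1.98022529e+00, -3.69934559e+01,
        1.78999890e-02,  8.21541500e-03,  8.35019648e-06]), 'position': array([0.16412522, 0.60273416, 0.23073938]), 'tool_rot': array([-3.14050508e+00,  6.71923112e-05,  2.87578060e+00]), 'force': array([ 0.56413762,  0.42035039, -0.5140592 ]), 'moment': array([2.46326192e-02, 1.21038029e-02, 4.17058769e-05]), 'finger_force': 0.0, 'grip_width': 0.08540076380616297}
top 57.28613811516468 318.8809952832754 193.76625307687965 [[-0.078, -0.969, 0.233, 0.399], [-0.997, 0.074, -0.023, 0.004], [0.005, -0.234, -0.972, 0.992], [0.0, 0.0, 0.0, 1.0]]
side 46.912171837694075 320.44538821204765 190.11125562599267 [[0.99, -0.098, 0.102, 0.487], [-0.141, -0.73, 0.669, -1.012], [0.009, -0.677, -0.736, 1.15], [0.0, 0.0, 0.0, 1.0]]
```

View pics/top0.png

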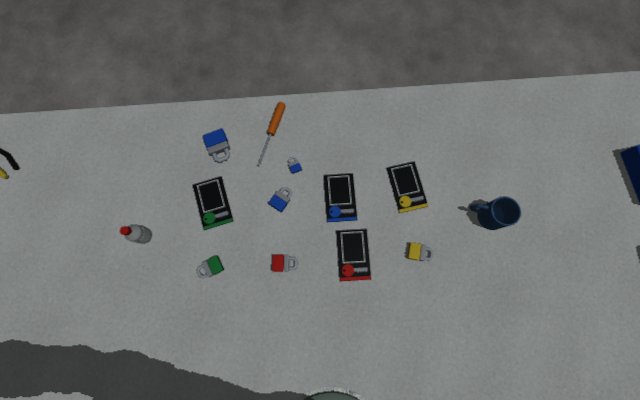

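View pics/side0.png

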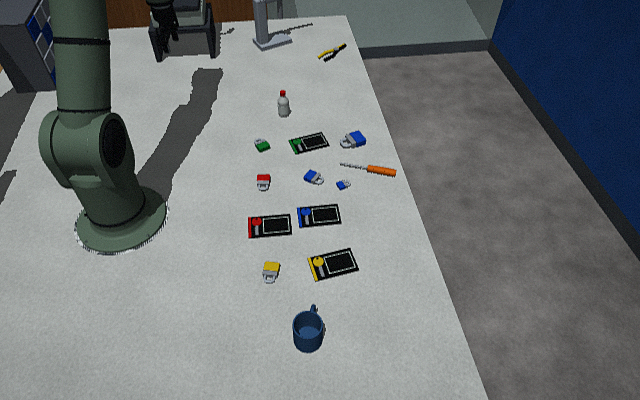

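The top picture shows blue candidates at (217,145), which is large, (280,200), which is middle-sized, and (294,165), which is small. I choose (280,200). Red (278,263), green (213,265) and yellow (415,252) are each alone. The pads are green (212,203), blue (340,197), yellow (407,187) and red (353,254).

```bash
cat > h.py <<'E'
import numpy as np,cv2
from workcell import *
def ray(cam,px,c=None):
    c=c or calibration(cam);f=200/np.tan(np.radians(c["fovy"]/2));px=np.atleast_2d(px).astype(float)
    u=(px-[c["cx"],c["cy"]])/f
    if cam=="wrist":
        r=np.linalg.norm(u,axis=1,keepdims=True)+1e-12
        d=np.hstack([u/r*np.sin(r),np.cos(r)])
    else: d=np.hstack([u,np.ones((len(u),1))])
    P=np.array(c["pose"]);return P[:3,3],d@P[:3,:3].T
def world(cam,px,z,c=None):
    o,d=ray(cam,px,c);return (o+d*((z-o[2])/d[:,2:]))[:,:2]
def project(cam,X,c=None):
    c=c or calibration(cam);f=200/np.tan(np.radians(c["fovy"]/2));P=np.array(c["pose"])
    q=(np.asarray(X)-P[:3,3])@P[:3,:3]
    if cam=="wrist":
        rho=np.linalg.norm(q[:,:2],axis=1,keepdims=True)+1e-12
        u=q[:,:2]/rho*np.arctan2(rho,q[:,2:])
    else: u=q[:,:2]/q[:,2:]
    return u*f+[c["cx"],c["cy"]]
def rectify(img,cam,x0,x1,y0,y1,z,s=1000,c=None):
    # row grows with -x, column with -y (robot view from above, x up, y left)
    H,W=int((x1-x0)*s),int((y1-y0)*s)
    xs=x1-(np.arange(H)+.5)/s; ys=y1-(np.arange(W)+.5)/s
    X=np.stack([*np.meshgrid(xs,ys,indexing='ij'),np.full((H,W),z)],-1).reshape(-1,3)
    m=project(cam,X,c).reshape(H,W,2).astype(np.float32)
    return cv2.remap(img,m[...,0],m[...,1],cv2.INTER_LINEAR)
E
python3 - <<'E'
from h import *
im=grab_frame("top")
for col in("red","blue","green","yellow"):
    for k,z in(("padlock",.01),("spot",.004)):
        for d in landmark_of(f"{col}_{k}","top")[:3]:
            print(col,k,round(d["score"],2),np.round(d["xy"],0),np.round(world("top",d["xy"],z),3))
        if k=="padlock":
            for d in outline_of(f"{col}_{k}","top")[:3]:
                m=d["region"];yx=np.argwhere(m)
                w=world("top",yx[:,::-1],.012);r=cv2.minAreaRect((w*1000).astype(np.float32))
                print('  outl',round(d["score"],2),d["rect"],np.round(r[0],0),np.round(r[1],0),round(r[2],0))
r=rectify(im,"top",.3,.8,-.3,.4,.01)
cv2.imwrite("pics/rect.png",r[:,:,::-1])
E
```

```text
red padlock 0.68 [284. 265.] [[0.449 0.088]]
  outl 0.89 [274.4, 255.4, 294.1, 270.0] [456.  89.] [61. 41.] 86.0
red spot 0.67 [285. 263.] [[0.454 0.086]]
red spot 0.65 [354. 248.] [[ 0.478 -0.101]]
blue padlock 0.87 [280. 199.] [[0.627 0.09 ]]
blue padlock 0.81 [216. 146.] [[0.794 0.261]]
blue padlock 0.49 [295. 165.] [[0.723 0.042]]
  outl 0.83 [266.7, 185.2, 294.8, 211.3] [631.  86.] [46. 65.] 50.0
  outl 0.66 [199.6, 128.2, 228.8, 165.5] [797. 259.] [98. 64.] 17.0
  outl 0.53 [289.6, 156.2, 302.7, 175.1] [724.  46.] [46. 31.] 17.0
green padlock 0.82 [208. 268.] [[0.457 0.287]]
  outl 0.66 [195.8, 256.0, 223.2, 277.5] [457. 284.] [48. 67.] 23.0
green spot 0.9 [210. 195.] [[0.656 0.282]]
yellow padlock 0.91 [420. 250.] [[ 0.46  -0.275]]
  outl 0.62 [407.3, 241.0, 430.2, 260.8] [ 457. -270.] [61. 42.] 81.0
yellow spot 0.56 [406. 178.] [[ 0.663 -0.266]]
```

View pics/rect.png

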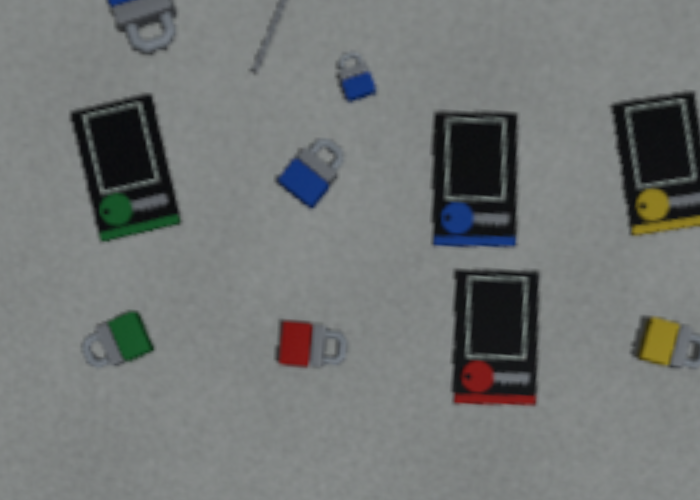

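```bash
cat > meas.py <<'E'
from h import *
B=(.3,.85,-.4,.5)
def measure(cam="top",draw=None):
    im=grab_frame(cam);out={}
    r=rectify(im,cam,*B,.004);g=r.max(2)
    dark=(g<45).astype(np.uint8)
    toW=lambda p:np.array([B[1]-p[1]/1000,B[3]-p[0]/1000])
    n,l,st,_=cv2.connectedComponentsWithStats(dark,connectivity=4)
    hsv=cv2.cvtColor(r,cv2.COLOR_RGB2HSV)
    hue={"red":(174,6),"blue":(105,125),"green":(55,85),"yellow":(20,33)}
    def cm(h,hsv):
        a,b=h;H=hsv[...,0];m=((H>=a)&(H<=b)) if a<b else ((H>=a)|(H<=b))
        return (m&(hsv[...,1]>130)&(hsv[...,2]>50)).astype(np.uint8)
    for i in range(1,n):
        if 2500<st[i,4]<6000:
            p=np.argwhere(l==i)[:,::-1].astype(np.float32);c,s,a=cv2.minAreaRect(p)
            print("pad",np.round(toW(c),3),np.round(s),round(a,1))
    r2=rectify(im,cam,*B,.016);h2=cv2.cvtColor(r2,cv2.COLOR_RGB2HSV)
    for k,h in hue.items():
        n,l,st,_=cv2.connectedComponentsWithStats(cm(h,h2))
        for i in range(1,n):
            if 250<st[i,4]<3000:
                p=np.argwhere(l==i)[:,::-1].astype(np.float32);c,s,a=cv2.minAreaRect(p)
                print(k,np.round(toW(c),3),np.round(s),round(a,1),st[i,4])
if __name__=="__main__": measure()
E
python3 meas.py
```

```text
pad [ 0.658 -0.262] [72. 50.] 81.0
pad [0.654 0.281] [73. 51.] 76.9
pad [ 0.642 -0.076] [73. 50.] 90.0
pad [ 0.468 -0.096] [ 82. 122.] 1.3
pad [ 0.483 -0.097] [50. 72.] 0.0
red [0.456 0.104] [29. 42.] 6.3 1219
red [ 0.418 -0.094] [42. 79.] 90.0 1635
blue [0.819 0.265] [41. 61.] 73.3 2379
blue [0.712 0.042] [22. 30.] 71.6 626
blue [0.616 0.096] [44. 31.] 38.2 1310
blue [ 0.575 -0.073] [79. 43.] -0.0 1710
green [0.588 0.263] [43. 78.] 76.6 1443
green [0.464 0.268] [42. 30.] 66.5 1207
yellow [ 0.591 -0.268] [43. 80.] 81.9 1734
yellow [ 0.459 -0.257] [32. 43.] 15.3 1326
```

```bash
python3 -m inch '[[-0.04,-0.025,0,0,0,0,0],[-0.04,-0.025,0,0,0,0,0],[-0.04,-0.025,0,0,0,0,0],[-0.04,-0.025,0,0,0,0,0],[-0.04,-0.025,0,0,0,0,0]]' 60
python3 -m inch '[[-0.04,-0.025,0,0,0,0,0],[-0.04,-0.025,0,0,0,0,0],[-0.04,-0.025,0,0,0,0,0],[-0.04,-0.025,0,0,0,0,0],[0,0,0,0,0,0,0]]'
python3 -m inch '[[0,0,0.02,0,0,0.149,0],[0,0,0.02,0,0,0.149,0],[0,0,0.02,0,0,0.149,0],[0,0,0.02,0,0,0.149,0],[0,0,0.02,0,0,0.149,0]]'
python3 -m inch '[[0,0,0,0,0,0.149,0],[0,0,0,0,0,0,0],[0,0,0,0,0,0,0]]'
cat >> h.py <<'E'
def go(x,y,yawdeg,z=None):
    s=telemetry.observe();p=s["position"];yw=s["tool_rot"][2]
    best=min((yawdeg+180*k for k in range(-3,4)),key=lambda a:abs(a-np.degrees(yw)))
    d=np.array([x,y])-p[:2]
    f=lambda a:np.round([np.cos(a)*d[0]+np.sin(a)*d[1],np.sin(a)*d[0]-np.cos(a)*d[1]],4)
    print("at",np.round(p,4),"rpy",np.round(s["tool_rot"],3),"t",s["clock"],"F",np.round(s["force"],1))
    print("shift now-axes",f(yw),"| after turn",f(np.radians(best)),"turn z",round(yw-np.radians(best),3),"dz",None if z is None else round(p[2]-z,4))
E
python3 - <<'E'
from h import *
go(.4566,.285,113.6,.002)
c=calibration("wrist");cv2.imwrite("pics/w1.png",grab_frame("wrist")[:,:,::-1])
for d in landmark_of("green_padlock","wrist"):print(d,world("wrist",d["xy"],.01,c))
E
```

```text
clock: 1.3
position: [0.3254, 0.4284, 0.2315]
tool_rot: [3.141, 0.0, 2.876]
force: [0.3, 1.7, 0.5]
grip_width: 0.0855
finger_force: 0.0
clock: 1.8
position: [0.4565, 0.2859, 0.2315]
tool_rot: [-3.14, 0.002, 2.868]
force: [-1.1, 0.4, 0.6]
grip_width: 0.0851
finger_force: 0.0
clock: 2.3
position: [0.4525, 0.2914, 0.1307]
tool_rot: [3.141, 0.0, 2.125]
force: [-0.2, 0.2, -0.6]
grip_width: 0.0856
finger_force: 0.0
clock: 2.6
position: [0.4525, 0.2916, 0.1315]
tool_rot: [3.141, 0.0, 1.987]
force: [-0.8, -0.1, 0.6]
grip_width: 0.0854
finger_force: 0.0
at [0.4525 0.2916 0.1315] rpy [3.141 0.    1.987] t 2.6 F [-0.8 -0.1  0.6]
shift now-axes [-0.0077  0.0011] | after turn [-0.0077  0.0011] turn z 0.004 dz 0.1295
{'xy': [319.6, 201.9], 'score': 0.76} [[0.45701056 0.28748104]]
```

View pics/w1.png

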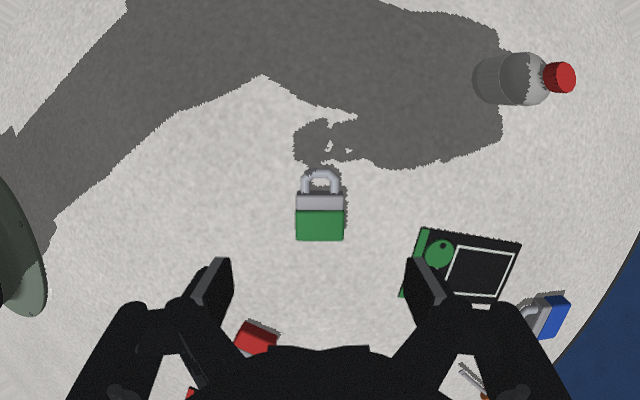

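The wrist view shows the green padlock at (320,205), square to the fingers. Network and top estimates agree within 2.5 mm.

```bash
python3 -m inch '[[-0.0063,0.0017,0.04,0,0,0,0],[0,0,0.04,0,0,0,0],[0,0,0.04,0,0,0,0],[0,0,0.01,0,0,0,0],[0,0,0,0,0,0,0]]'
python3 -m inch '[[0,0,0,0,0,0,0.6],[0,0,0,0,0,0,0.6],[0,0,0,0,0,0,0.6],[0,0,0,0,0,0,0.6],[0,0,0,0,0,0,0.6]]'
python3 -m inch '[[0,0,0,0,0,0,0.8],[0,0,0,0,0,0,0.8],[0,0,0,0,0,0,0.8],[0,0,0,0,0,0,0.8],[0,0,0,0,0,0,0.8]]' 60
```

```text
clock: 3.2
position: [0.4562, 0.2858, 0.0009]
tool_rot: [-3.14, 0.0, 1.983]
force: [0.6, -0.2, 0.3]
grip_width: 0.0851
finger_force: 0.0
clock: 3.7
position: [0.4572, 0.2869, 0.003]
tool_rot: [3.139, -0.001, 1.982]
force: [-3.0, -1.1, 20.0]
grip_width: 0.0422
finger_force: 57.9
clock: 4.2
position: [0.4572, 0.2869, 0.003]
tool_rot: [3.139, -0.001, 1.982]
force: [-3.5, -1.5, 20.0]
grip_width: 0.042
finger_force: 57.9
```

```bash
python3 -m inch '[[0,0,-0.02,0,0,0,0.8],[0,0,-0.04,0,0,0,0.8],[0,0,-0.04,0,0,0,0.8],[0,0,0,0,0,0,0.8]]'; python3 -c "
from h import *
go(.654,.281,13.1,.010)"
```

```text
clock: 4.6
position: [0.4585, 0.2876, 0.1063]
tool_rot: [3.135, -0.002, 1.982]
force: [0.4, -0.5, -3.8]
grip_width: 0.0415
finger_force: 61.9
at [0.4585 0.2876 0.1063] rpy [ 3.135e+00 -2.000e-03  1.982e+00] t 4.6 F [ 0.4 -0.5 -3.8]
shift now-axes [-0.0841  0.1766] | after turn [-0.1889 -0.0507] turn z -1.389 dz 0.0963
```

```bash
python3 -m inch '[[0,0,0,0,0,-0.14,0.8],[0,0,0,0,0,-0.14,0.8],[0,0,0,0,0,-0.14,0.8],[0,0,0,0,0,-0.14,0.8],[0,0,0,0,0,-0.14,0.8]]'
python3 -m inch '[[0,0,0,0,0,-0.14,0.8],[0,0,0,0,0,-0.14,0.8],[0,0,0,0,0,-0.14,0.8],[0,0,0,0,0,-0.14,0.8],[0,0,0,0,0,-0.13,0.8]]'
python3 -m inch '[[-0.0470,-0.0127,0,0,0,0,0.8],[-0.0470,-0.0127,0,0,0,0,0.8],[-0.0470,-0.0127,0,0,0,0,0.8],[-0.0470,-0.0127,0,0,0,0,0.8],[0,0,0,0,0,0,0.8]]'
python3 - <<'E'
from h import *
go(.654,.281,13.1,.010)
c=calibration("wrist");cv2.imwrite("pics/w2.png",grab_frame("wrist")[:,:,::-1])
for d in landmark_of("green_spot","wrist"):print(d,world("wrist",d["xy"],.004,c))
E
```

```text
clock: 5.1
position: [0.4563, 0.2862, 0.1012]
tool_rot: [-3.142, -0.0, 2.688]
force: [0.9, 0.4, -3.0]
grip_width: 0.0416
finger_force: 61.9
clock: 5.6
position: [0.4563, 0.2862, 0.1012]
tool_rot: [3.142, -0.0, -2.905]
force: [-0.6, -0.5, -1.8]
grip_width: 0.0414
finger_force: 61.9
clock: 6.1
position: [0.6564, 0.2773, 0.1005]
tool_rot: [-3.14, 0.003, -2.915]
force: [-1.6, -1.4, -3.5]
grip_width: 0.0416
finger_force: 61.9
at [0.6564 0.2773 0.1005] rpy [-3.140e+00  3.000e-03 -2.915e+00] t 6.1 F [-1.6 -1.4 -3.5]
shift now-axes [0.0015 0.0041] | after turn [0.0015 0.0041] turn z -0.003 dz 0.0905
{'xy': [319.1, 201.4], 'score': 0.8} [[0.65517238 0.27879938]]
```

View pics/w2.png

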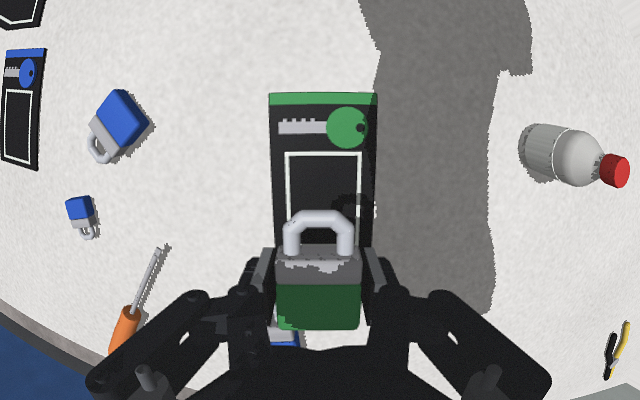

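```bash
python3 -m inch '[[0.0012,0.003,0.04,0,0,0,0.8],[0,0,0.035,0,0,0,0.8],[0,0,0,0,0,0,0.8],[0,0,0,0,0,0,0.8]]'; python3 -c "
from h import *
go(.6545,.28,13.1,.007)"
```

```text
clock: 6.6
position: [0.6486, 0.2827, 0.027]
tool_rot: [-3.142, -0.001, -2.911]
force: [0.5, 0.9, -1.4]
grip_width: 0.0418
finger_force: 62.1
at [0.6486 0.2827 0.027 ] rpy [-3.142e+00 -1.000e-03 -2.911e+00] t 6.6 F [ 0.5  0.9 -1.4]
shift now-axes [-0.0051 -0.004 ] | after turn [-0.0051 -0.0039] turn z 0.002 dz 0.02
```

```bash
python3 -m inch '[[-0.005,-0.0035,0.01,0,0,0,0.8],[0,0,0.01,0,0,0,0.8],[0,0,0,0,0,0,0.8],[0,0,0,0,0,0,0.8]]'
python3 -m inch '[[0,0,0,0,0,0,0.3],[0,0,0,0,0,0,0],[0,0,0,0,0,0,0],[0,0,0,0,0,0,0]]'
python3 -m inch '[[0,0,-0.03,0,0,0,0],[0,0,-0.04,0,0,0,0],[0,0,-0.03,0,0,0,0],[0,0,0,0,0,0,0],[0,0,0,0,0,0,0]]'
python3 -c "
from h import *
go(.6305,.0846,-38.2,.006)
c=calibration('wrist');r=grab_frame('wrist');cv2.imwrite('pics/w3.png',r[:,:,::-1])"
```

```text
clock: 7.0
position: [0.655, 0.28, 0.0064]
tool_rot: [3.142, -0.0, -2.912]
force: [0.7, 1.0, -1.2]
grip_width: 0.0415
finger_force: 64.2
clock: 7.4
position: [0.6551, 0.2801, 0.0065]
tool_rot: [3.142, 0.0, -2.911]
force: [-0.0, -0.1, -0.6]
grip_width: 0.0853
finger_force: 0.0
clock: 7.9
position: [0.6552, 0.2802, 0.1069]
tool_rot: [3.141, 0.001, -2.911]
force: [-0.9, 0.4, -0.8]
grip_width: 0.0851
finger_force: 0.0
at [0.6552 0.2802 0.1069] rpy [ 3.141e+00  1.000e-03 -2.911e+00] t 7.9 F [-0.9  0.4 -0.8]
shift now-axes [ 0.0686 -0.1848] | after turn [-0.1015 -0.1689] turn z 0.897 dz 0.1009
```

View pics/w3.png

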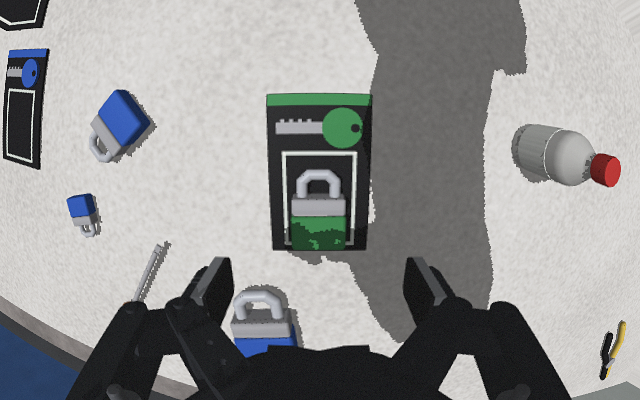

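```bash
python3 - <<'E'
from h import *
c=calibration("wrist");print(np.round(c["pose"],3).tolist())
for n,p,z in(("out key",(320,152),.004),("out far",(315,243),.004),("shackle",(318,170),.020),("cover end",(318,250),.024),("L",(291,232),.024),("R",(346,232),.024),("outL",(284,200),.004),("outR",(354,200),.004)):
    w=world("wrist",p,z,c)[0]-[.6545,.28];a=np.radians(193.1);print(n,np.round([w@[np.cos(a),np.sin(a)],w@[-np.sin(a),np.cos(a)]],4))
grab_frame("wrist")
print([ (d["score"],world("wrist",d["xy"],.014,c)) for d in landmark_of("green_padlock","wrist")],[ (d["score"],world("wrist",d["xy"],.004,c)) for d in landmark_of("green_spot","wrist")])
E
```

```text
[[-0.228, 0.927, 0.297, 0.579], [0.974, 0.217, 0.07, 0.263], [0.0, 0.306, -0.952, 0.249], [0.0, 0.0, 0.0, 1.0]]
out key [ 0.0406 -0.0024]
out far [-0.0388  0.0017]
shackle [ 0.0293 -0.0008]
cover end [-0.0357 -0.0009]
L [-0.0198  0.0205]
R [-0.0198 -0.0231]
outL [0.0005 0.0275]
outR [ 0.0006 -0.0308]
[(0.63, array([[0.65703522, 0.28153612]]))] [(0.92, array([[0.65605463, 0.2806265 ]]))]
```

The green padlock lies at (318,210) in the outline with about 5 mm of margin at the ends and 7 mm at the sides. Next is the middle-sized blue one.

```bash
python3 -m inch '[[0,0,0,0,0,0.149,0],[0,0,0,0,0,0.149,0],[0,0,0,0,0,0.149,0],[0,0,0,0,0,0.149,0],[0,0,0,0,0,0.149,0]]'
python3 -m inch '[[0,0,0,0,0,0.149,0],[-0.025,-0.042,0,0,0,0,0],[-0.025,-0.042,0,0,0,0,0],[-0.025,-0.042,0,0,0,0,0],[-0.025,-0.042,0,0,0,0,0]]'
python3 -m inch '[[0,0,0,0,0,0,0],[0,0,0,0,0,0,0]]'
cat >> h.py <<'E'
def look(name,z,x,y,yaw,tz,pic=None):
    c=calibration("wrist");im=grab_frame("wrist")
    for d in landmark_of(name,"wrist"):print(round(d["score"],2),d["xy"],np.round(world("wrist",d["xy"],z,c),4))
    if pic:cv2.imwrite(pic,im[:,:,::-1])
    go(x,y,yaw,tz)
E
python3 -c "
from h import *
look('blue_padlock',.01,.6305,.0846,-38.2,.006,'pics/w4.png')"
```

```text
clock: 8.6
position: [0.6546, 0.2799, 0.1053]
tool_rot: [-3.14, -0.001, 2.621]
force: [-0.0, 0.6, -0.6]
grip_width: 0.0854
finger_force: 0.0
clock: 9.1
position: [0.6294, 0.0844, 0.1056]
tool_rot: [-3.141, -0.0, 2.478]
force: [1.3, 0.2, 0.3]
grip_width: 0.0853
finger_force: 0.0
clock: 9.3
position: [0.6301, 0.085, 0.1059]
tool_rot: [-3.141, -0.0, 2.476]
force: [0.0, 0.3, 0.7]
grip_width: 0.0855
finger_force: 0.0
0.8 [318.1, 204.7] [[0.6311 0.0857]]
0.79 [552.4, 225.2] [[0.8007 0.2642]]
at [0.6301 0.0875 0.1058] rpy [ 3.141e+00 -1.000e-03  2.479e+00] t 9.4 F [0.1 0.3 0.3]
shift now-axes [-0.0021 -0.002 ] | after turn [-0.0021 -0.002 ] turn z 0.004 dz 0.0998
```

View pics/w4.png

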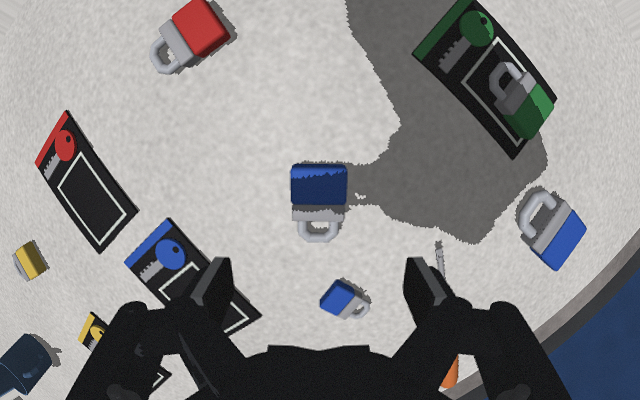

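The wrist view shows the middle blue lock at (318,205), the small one at (340,298) and the big one at (555,235). The choice stands by size.

```bash
python3 -m inch '[[-0.0018,-0.0015,0.04,0,0,0,0],[0,0,0.04,0,0,0,0],[0,0,0.02,0,0,0,0],[0,0,0,0,0,0,0]]'
python3 -m inch '[[0,0,0,0,0,0,0.6],[0,0,0,0,0,0,0.6],[0,0,0,0,0,0,0.8],[0,0,0,0,0,0,0.8],[0,0,0,0,0,0,0.8]]'
python3 -m inch '[[0,0,-0.02,0,0,0,0.8],[0,0,-0.04,0,0,0,0.8],[0,0,-0.04,0,0,0,0.8],[0,0,0,0,0,0,0.8],[0,0,0,0,0,0,0.8]]'; python3 -c "
from h import *
go(.642,-.076,0,.010)"
```

```text
clock: 9.8
position: [0.6287, 0.0853, 0.0031]
tool_rot: [-3.138, -0.004, 2.48]
force: [-0.4, -1.0, 0.3]
grip_width: 0.0855
finger_force: 0.0
clock: 10.3
position: [0.6316, 0.0841, 0.0081]
tool_rot: [3.14, 0.001, 2.478]
force: [-1.5, 0.7, 12.5]
grip_width: 0.0413
finger_force: 58.9
clock: 10.8
position: [0.6311, 0.084, 0.1074]
tool_rot: [3.14, 0.001, 2.478]
force: [-0.5, -0.2, -4.1]
grip_width: 0.0413
finger_force: 61.7
at [0.6311 0.084  0.1074] rpy [3.140e+00 1.000e-03 2.478e+00] t 10.8 F [-0.5 -0.2 -4.1]
shift now-axes [-0.1072 -0.1193] | after turn [-0.0109 -0.16  ] turn z -0.664 dz 0.0974
```

```bash
python3 -m inch '[[0,0,0,0,0,-0.133,0.8],[0,0,0,0,0,-0.133,0.8],[0,0,0,0,0,-0.133,0.8],[0,0,0,0,0,-0.133,0.8],[0,0,0,0,0,-0.133,0.8]]'
python3 -m inch '[[-0.0027,-0.04,0,0,0,0,0.8],[-0.0027,-0.04,0,0,0,0,0.8],[-0.0027,-0.04,0,0,0,0,0.8],[-0.0027,-0.04,0,0,0,0,0.8],[0,0,0,0,0,0,0.8]]'
python3 -m inch '[[0,0,0,0,0,0,0.8],[0,0,0,0,0,0,0.8]]'
python3 -c "
from h import *
look('blue_spot',.004,.642,-.076,0,.012)"
```

```text
clock: 11.3
position: [0.6298, 0.0838, 0.1048]
tool_rot: [-3.141, -0.002, -3.135]
force: [0.1, -0.0, -2.8]
grip_width: 0.0411
finger_force: 61.7
clock: 11.8
position: [0.6405, -0.0833, 0.1048]
tool_rot: [-3.139, -0.002, 3.136]
force: [0.4, 0.2, -2.8]
grip_width: 0.0409
finger_force: 61.8
clock: 12.0
position: [0.6412, -0.0748, 0.1054]
tool_rot: [3.141, -0.001, -3.139]
force: [0.1, 0.7, -3.4]
grip_width: 0.0413
finger_force: 61.8
0.63 [317.4, 202.6] [[ 0.6423 -0.0741]]
at [ 0.6415 -0.0746  0.1059] rpy [ 3.141e+00 -1.000e-03 -3.139e+00] t 12.1 F [ 0.5  0.6 -2.8]
shift now-axes [-0.0005 -0.0014] | after turn [-0.0005 -0.0014] turn z 0.003 dz 0.0939
```

```bash
python3 -m inch '[[-0.0008,-0.0006,0.04,0,0,0,0.8],[0,0,0.035,0,0,0,0.8],[0,0,0,0,0,0,0.8],[0,0,0.01,0,0,0,0.8],[0,0,0,0,0,0,0.8]]'
python3 -m inch '[[0,0,0.008,0,0,0,0.8],[0,0,0,0,0,0,0.8],[0,0,0,0,0,0,0.8]]'
```

```text
clock: 12.6
position: [0.6428, -0.0764, 0.0217]
tool_rot: [3.142, 0.001, -3.14]
force: [-0.7, 0.9, -2.7]
grip_width: 0.0412
finger_force: 62.2
clock: 12.9
position: [0.6427, -0.0768, 0.0137]
tool_rot: [-3.142, 0.0, -3.14]
force: [0.3, -0.5, -3.2]
grip_width: 0.0415
finger_force: 62.3
```

```bash
python3 -m inch '[[0,0,0.002,0,0,0,0.8],[0,0,0.001,0,0,0,0.8],[0,0,0,0,0,0,0.8]]'
python3 -m inch '[[0,0,0,0,0,0,0.3],[0,0,0,0,0,0,0],[0,0,0,0,0,0,0],[0,0,0,0,0,0,0]]'
python3 -m inch '[[0,0,-0.03,0,0,0,0],[0,0,-0.04,0,0,0,0],[0,0,-0.03,0,0,0,0],[0,0,0,0,0,0,0],[0,0,0,0,0,0,0]]'
python3 -c "
from h import *
look('blue_padlock',.014,.454,.0857,-96.3,.008,'pics/w5.png')
c=calibration('wrist')
print([ (d['score'],world('wrist',d['xy'],.004,c)) for d in landmark_of('blue_spot','wrist')])"
```

```text
clock: 13.2
position: [0.6433, -0.0768, 0.012]
tool_rot: [-3.141, 0.002, -3.141]
force: [-5.3, 1.1, 21.7]
grip_width: 0.0413
finger_force: 64.6
clock: 13.6
position: [0.6425, -0.0767, 0.0102]
tool_rot: [-3.142, -0.0, -3.14]
force: [-0.8, 0.8, -0.9]
grip_width: 0.0853
finger_force: 0.0
clock: 14.1
position: [0.6427, -0.0768, 0.1108]
tool_rot: [-3.141, 0.001, -3.141]
force: [0.4, -0.0, -0.3]
grip_width: 0.0853
finger_force: 0.0
0.97 [320.5, 201.2] [[ 0.6413 -0.0737]]
0.87 [572.0, 311.5] [[0.7964 0.2664]]
0.74 [439.2, 280.7] [[0.7216 0.0413]]
at [ 0.6419 -0.0767  0.1093] rpy [ 3.142e+00 -1.000e-03 -3.140e+00] t 14.2 F [-0.5 -1.6 -0.2]
shift now-axes [0.1877 0.1626] | after turn [-0.1408  0.2046] turn z -1.46 dz 0.1013
[]
```

View pics/w5.png

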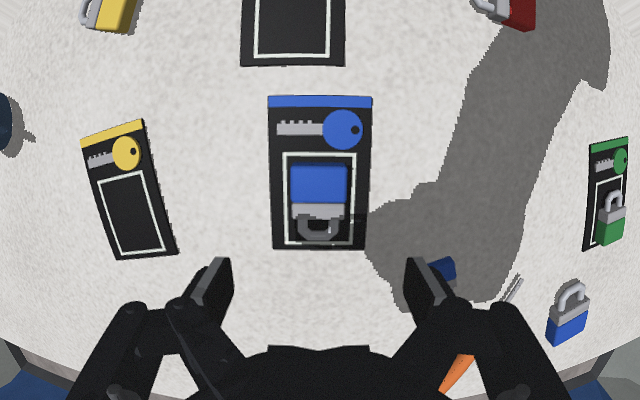

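The blue lock sits centred in its outline at (319,200). Next is red.

```bash
python3 -m inch '[[0,0,0,0,0,0.14,0],[0,0,0,0,0,0.14,0],[0,0,0,0,0,0.14,0],[0,0,0,0,0,0.14,0],[0,0,0,0,0,0.14,0]]'
python3 -m inch '[[0,0,0,0,0,0.14,0],[0,0,0,0,0,0.14,0],[0,0,0,0,0,0.14,0],[0,0,0,0,0,0.14,0],[0,0,0,0,0,0.14,0]]'
python3 -m inch '[[0,0,0,0,0,0.14,0],[0,0,0,0,0,0.14,0],[0.0235,-0.0341,0,0,0,0,0],[0.0235,-0.0341,0,0,0,0,0],[0.0235,-0.0341,0,0,0,0,0]]'
python3 -m inch '[[0.0235,-0.0341,0,0,0,0,0],[0.0235,-0.0341,0,0,0,0,0],[0.0235,-0.0341,0,0,0,0,0],[0,0,0,0,0,0,0],[0,0,0,0,0,0,0]]'
python3 -c "
from h import *
look('red_padlock',.01,.454,.0857,-96.3,.008,'pics/w6.png')"
```

```text
clock: 14.75
position: [0.642, -0.0767, 0.1092]
tool_rot: [-3.14, -0.001, 2.437]
force: [0.4, 0.5, 0.6]
grip_width: 0.0853
finger_force: 0.0
clock: 15.25
position: [0.642, -0.0767, 0.1092]
tool_rot: [-3.14, 0.0, 1.737]
force: [-0.2, 0.6, -0.3]
grip_width: 0.0855
finger_force: 0.0
clock: 15.75
position: [0.5465, 0.0051, 0.1093]
tool_rot: [-3.14, 0.001, 1.463]
force: [0.9, 0.7, -0.5]
grip_width: 0.0852
finger_force: 0.0
clock: 16.25
position: [0.4539, 0.086, 0.11]
tool_rot: [-3.141, 0.001, 1.465]
force: [-0.0, -1.0, -0.3]
grip_width: 0.0856
finger_force: 0.0
0.79 [317.7, 202.3] [[0.4541 0.0872]]
at [0.4549 0.0849 0.1101] rpy [3.141e+00 1.000e-03 1.462e+00] t 16.35 F [ 0.8  0.6 -0.1]
shift now-axes [ 0.0007 -0.001 ] | after turn [ 0.0007 -0.001 ] turn z 0.001 dz 0.1021
```

View pics/w6.png

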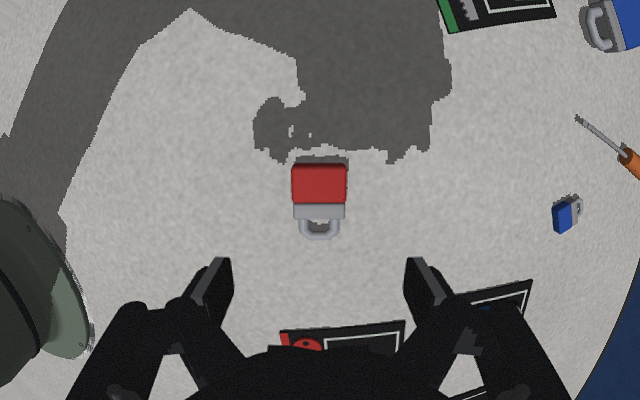

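The red padlock is at (319,200), square to the fingers.

```bash
python3 -m inch '[[0.001,-0.0005,0.04,0,0,0,0],[0,0,0.04,0,0,0,0],[0,0,0.024,0,0,0,0],[0,0,0,0,0,0,0]]'
python3 -m inch '[[0,0,0,0,0,0,0.6],[0,0,0,0,0,0,0.6],[0,0,0,0,0,0,0.8],[0,0,0,0,0,0,0.8],[0,0,0,0,0,0,0.8]]'
python3 -m inch '[[0,0,-0.02,0,0,0,0.8],[0,0,-0.04,0,0,0,0.8],[0,0,-0.04,0,0,0,0.8],[0,0,0,0,0,0,0.8],[0,0,0,0,0,0,0.8]]'; python3 -c "
from h import *
go(.483,-.097,0.5,.010)"
```

```text
clock: 16.75
position: [0.4529, 0.085, 0.0037]
tool_rot: [-3.138, 0.002, 1.461]
force: [-0.2, -0.9, 0.9]
grip_width: 0.0851
finger_force: 0.0
clock: 17.25
position: [0.4547, 0.0867, 0.0078]
tool_rot: [3.139, -0.001, 1.463]
force: [-3.1, -1.8, 19.2]
grip_width: 0.0419
finger_force: 58.1
clock: 17.75
position: [0.4544, 0.0872, 0.1075]
tool_rot: [3.139, -0.002, 1.464]
force: [-0.1, -0.5, -2.7]
grip_width: 0.0418
finger_force: 61.8
at [0.4544 0.0872 0.1075] rpy [ 3.139e+00 -2.000e-03  1.464e+00] t 17.75 F [-0.1 -0.5 -2.7]
shift now-axes [-0.1801  0.0482] | after turn [0.027  0.1845] turn z 1.455 dz 0.0975
```

```bash
python3 -m inch '[[0,0,0,0,0,0.1455,0.8],[0,0,0,0,0,0.1455,0.8],[0,0,0,0,0,0.1455,0.8],[0,0,0,0,0,0.1455,0.8],[0,0,0,0,0,0.1455,0.8]]'
python3 -m inch '[[0,0,0,0,0,0.1455,0.8],[0,0,0,0,0,0.1455,0.8],[0,0,0,0,0,0.1455,0.8],[0,0,0,0,0,0.1455,0.8],[0,0,0,0,0,0.1455,0.8]]'
python3 -m inch '[[0.0068,0.046,0,0,0,0,0.8],[0.0068,0.046,0,0,0,0,0.8],[0.0068,0.046,0,0,0,0,0.8],[0.0068,0.046,0,0,0,0,0.8],[0,0,0,0,0,0,0.8]]'
python3 -m inch '[[0,0,0,0,0,0,0.8],[0,0,0,0,0,0,0.8]]'
python3 -c "
from h import *
look('red_spot',.004,.483,-.097,0.5,.012)"
```

```text
clock: 18.25
position: [0.4533, 0.0864, 0.1055]
tool_rot: [-3.141, 0.001, 0.729]
force: [-0.5, -0.9, -1.4]
grip_width: 0.0419
finger_force: 61.8
clock: 18.75
position: [0.4533, 0.0863, 0.1055]
tool_rot: [3.141, 0.001, 0.002]
force: [0.1, 1.1, -2.3]
grip_width: 0.0413
finger_force: 61.8
clock: 19.25
position: [0.4821, -0.104, 0.106]
tool_rot: [3.138, -0.0, -0.0]
force: [0.5, 2.4, -1.4]
grip_width: 0.0416
finger_force: 61.9
clock: 19.45
position: [0.4821, -0.0964, 0.1056]
tool_rot: [-3.141, 0.001, 0.009]
force: [0.5, -0.1, -1.7]
grip_width: 0.0416
finger_force: 61.8
0.7 [318.4, 202.5] [[ 0.4819 -0.0955]]
at [ 0.4823 -0.096   0.1059] rpy [-3.141e+00  1.000e-03  1.000e-02] t 19.55 F [-0.1  0.5 -1.9]
shift now-axes [0.0007 0.001 ] | after turn [0.0007 0.001 ] turn z 0.001 dz 0.0939
```

```bash
python3 -m inch '[[0.0005,0.0005,0.04,0,0,0,0.8],[0,0,0.035,0,0,0,0.8],[0,0,0,0,0,0,0.8],[0,0,0.01,0,0,0,0.8],[0,0,0,0,0,0,0.8]]'
python3 -m inch '[[0,0,0.008,0,0,0,0.8],[0,0,0.001,0,0,0,0.8],[0,0,0,0,0,0,0.8],[0,0,0,0,0,0,0.8]]'
```

```text
clock: 20.05
position: [0.4833, -0.0975, 0.0216]
tool_rot: [3.142, -0.0, 0.008]
force: [-0.3, 0.3, -1.0]
grip_width: 0.0414
finger_force: 61.9
clock: 20.45
position: [0.4832, -0.0978, 0.0126]
tool_rot: [3.142, -0.0, 0.008]
force: [-0.3, 0.3, -1.3]
grip_width: 0.0415
finger_force: 62.0
```

```bash
python3 -m inch '[[0,0,0.001,0,0,0,0.8],[0,0,0,0,0,0,0.3],[0,0,0,0,0,0,0],[0,0,0,0,0,0,0],[0,0,0,0,0,0,0]]'
python3 -m inch '[[0,0,-0.03,0,0,0,0],[0,0,-0.04,0,0,0,0],[0,0,-0.03,0,0,0,0],[0,0,0,0,0,0,0],[0,0,0,0,0,0,0]]'
python3 -c "
from h import *
look('red_padlock',.014,.454,-.275,-105.3,.008,'pics/w7.png')
c=calibration('wrist')
print([ (d['score'],world('wrist',d['xy'],.004,c)) for d in landmark_of('red_spot','wrist')])"
```

```text
clock: 20.95
position: [0.4831, -0.0977, 0.0113]
tool_rot: [3.142, -0.0, 0.008]
force: [-0.1, -0.1, -0.4]
grip_width: 0.085
finger_force: 0.0
clock: 21.45
position: [0.4833, -0.0974, 0.1116]
tool_rot: [-3.141, -0.001, 0.008]
force: [-0.6, 0.9, -0.4]
grip_width: 0.0855
finger_force: 0.0
0.58 [317.6, 209.5] [[ 0.4786 -0.0958]]
at [ 0.4827 -0.0975  0.1107] rpy [-3.141e+00  1.000e-03  8.000e-03] t 21.55 F [-0.5 -0.9  0.5]
shift now-axes [-0.0301  0.1773] | after turn [-0.1788  0.0192] turn z -1.296 dz 0.1027
[]
```

View pics/w7.png

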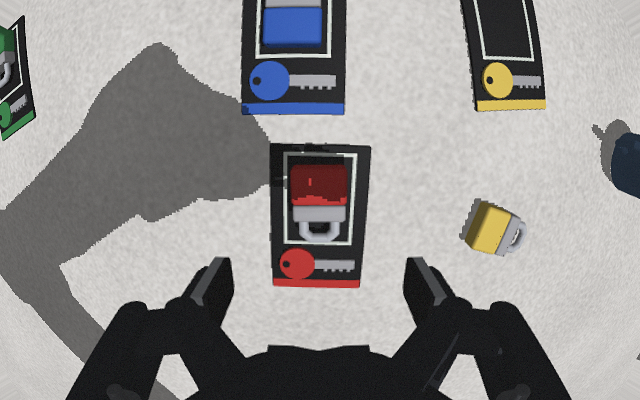

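```bash
python3 - <<'E'
from h import *
c=calibration("wrist")
for n,p,z in(("key side",(318,244),.004),("far side",(320,152),.004),("shackle",(319,241),.016),("cover end",(318,165),.024)):
    print(n,np.round(world("wrist",p,z,c)[0]-[.483,-.097],4))
E
python3 -m inch '[[0,0,0,0,0,-0.1296,0],[0,0,0,0,0,-0.1296,0],[0,0,0,0,0,-0.1296,0],[0,0,0,0,0,-0.1296,0],[0,0,0,0,0,-0.1296,0]]'
python3 -m inch '[[0,0,0,0,0,-0.1296,0],[0,0,0,0,0,-0.1296,0],[0,0,0,0,0,-0.1296,0],[0,0,0,0,0,-0.1296,0],[0,0,0,0,0,-0.1296,0]]'
python3 -m inch '[[-0.0447,0.0048,0,0,0,0,0],[-0.0447,0.0048,0,0,0,0,0],[-0.0447,0.0048,0,0,0,0,0],[-0.0447,0.0048,0,0,0,0,0],[0,0,0,0,0,0,0]]'
python3 -m inch '[[0,0,0,0,0,0,0],[0,0,0,0,0,0,0]]'
python3 -c "
from h import *
look('yellow_padlock',.01,.454,-.275,-105.3,.008,'pics/w8.png')"
```

```text
key side [-0.0411  0.0003]
far side [ 0.0409 -0.0007]
shackle [-0.0325 -0.0005]
cover end [0.034  0.0008]
clock: 22.1
position: [0.4826, -0.0978, 0.1105]
tool_rot: [-3.141, 0.001, 0.661]
force: [1.1, -0.0, 0.0]
grip_width: 0.0854
finger_force: 0.0
clock: 22.6
position: [0.4825, -0.0978, 0.1105]
tool_rot: [-3.14, 0.0, 1.309]
force: [-1.1, 0.1, 0.7]
grip_width: 0.0858
finger_force: 0.0
clock: 23.1
position: [0.4518, -0.2814, 0.1108]
tool_rot: [-3.141, 0.002, 1.296]
force: [0.8, 0.8, 0.7]
grip_width: 0.0857
finger_force: 0.0
clock: 23.3
position: [0.4544, -0.2742, 0.1107]
tool_rot: [-3.14, -0.001, 1.305]
force: [0.5, 0.1, 0.4]
grip_width: 0.0854
finger_force: 0.0
at [ 0.4547 -0.274   0.111 ] rpy [-3.141e+00 -1.000e-03  1.305e+00] t 23.4 F [-0.9  1.1 -0.6]
shift now-axes [-0.0012 -0.0004] | after turn [-0.0012 -0.0004] turn z 0.002 dz 0.103
```

View pics/w8.png

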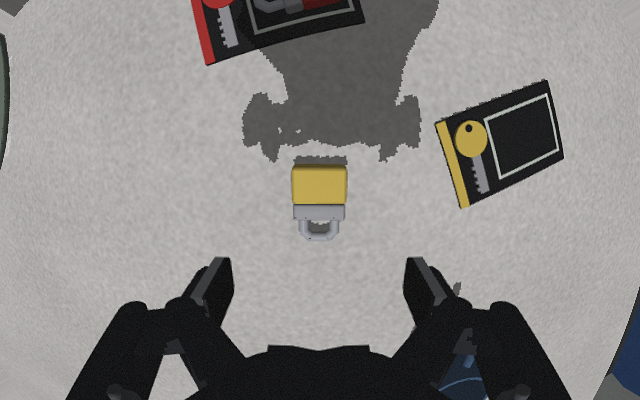

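The red lock is centred in its outline (ends at ±33 mm against ±41 mm). The yellow padlock is at (319,202), square to the fingers, and the mug is well clear.

```bash
python3 -m inch '[[-0.001,-0.0004,0.04,0,0,0,0],[0,0,0.04,0,0,0,0],[0,0,0.024,0,0,0,0],[0,0,0,0,0,0,0]]'
python3 -m inch '[[0,0,0,0,0,0,0.6],[0,0,0,0,0,0,0.6],[0,0,0,0,0,0,0.8],[0,0,0,0,0,0,0.8],[0,0,0,0,0,0,0.8]]'
python3 -m inch '[[0,0,-0.02,0,0,0,0.8],[0,0,-0.04,0,0,0,0.8],[0,0,-0.04,0,0,0,0.8],[0,0,0,0,0,0,0.8],[0,0,0,0,0,0,0.8]]'; python3 -c "
from h import *
go(.658,-.262,8.6,.010)
print([world('top',p,.085) for p in((497,211),(462,208))])"
```

```text
clock: 23.8
position: [0.4525, -0.2744, 0.0048]
tool_rot: [-3.137, -0.001, 1.305]
force: [-0.1, 0.5, 0.1]
grip_width: 0.0853
finger_force: 0.0
clock: 24.3
position: [0.4546, -0.2763, 0.009]
tool_rot: [3.139, 0.0, 1.304]
force: [-2.9, 2.5, 17.5]
grip_width: 0.0413
finger_force: 58.2
clock: 24.8
position: [0.4543, -0.276, 0.1085]
tool_rot: [3.139, -0.0, 1.304]
force: [0.4, 0.4, -3.0]
grip_width: 0.0412
finger_force: 61.5
at [ 0.4543 -0.276   0.1085] rpy [ 3.139 -0.     1.304] t 24.8 F [ 0.4  0.4 -3. ]
shift now-axes [0.0671 0.1928] | after turn [0.2035 0.0167] turn z 1.154 dz 0.0985
[array([[ 0.53678092, -0.46184114]]), array([[ 0.55121168, -0.37489332]])]
```

```bash
python3 -m inch '[[0,0,0,0,0,0.1443,0.8],[0,0,0,0,0,0.1443,0.8],[0,0,0,0,0,0.1443,0.8],[0,0,0,0,0,0.1443,0.8],[0,0,0,0,0,0.1443,0.8]]'
python3 -m inch '[[0,0,0,0,0,0.1443,0.8],[0,0,0,0,0,0.1443,0.8],[0,0,0,0,0,0.1443,0.8],[0.04,0.0033,0,0,0,0,0.8],[0.04,0.0033,0,0,0,0,0.8]]'
python3 -m inch '[[0.04,0.0033,0,0,0,0,0.8],[0.04,0.0033,0,0,0,0,0.8],[0.04,0.0033,0,0,0,0,0.8],[0,0,0,0,0,0,0.8],[0,0,0,0,0,0,0.8]]'
python3 -m inch '[[0,0,0,0,0,0,0.8]]'
python3 -c "
from h import *
look('yellow_spot',.004,.658,-.262,8.6,.012)"
```

```text
clock: 25.3
position: [0.4531, -0.2757, 0.1063]
tool_rot: [-3.14, 0.001, 0.576]
force: [-0.6, -0.7, -2.2]
grip_width: 0.041
finger_force: 61.5
clock: 25.8
position: [0.5341, -0.2703, 0.1064]
tool_rot: [-3.141, 0.002, 0.148]
force: [1.0, -0.0, -2.9]
grip_width: 0.0411
finger_force: 61.5
clock: 26.3
position: [0.6534, -0.2624, 0.1054]
tool_rot: [-3.141, 0.002, 0.15]
force: [-0.7, -0.6, -1.4]
grip_width: 0.0411
finger_force: 61.6
clock: 26.4
position: [0.6526, -0.263, 0.1064]
tool_rot: [-3.141, 0.002, 0.148]
force: [-0.2, -0.9, -1.0]
grip_width: 0.0411
finger_force: 61.6
0.85 [319.3, 196.8] [[ 0.6572 -0.2622]]
0.63 [318.2, 263.5] [[ 0.5949 -0.2706]]
at [ 0.653  -0.263   0.1071] rpy [-3.141e+00  1.000e-03  1.480e-01] t 26.5 F [ 0.5 -0.6 -3.1]
shift now-axes [ 0.0051 -0.0003] | after turn [ 0.0051 -0.0002] turn z -0.002 dz 0.0951
```

```bash
python3 -m inch '[[0.0045,-0.0003,0.04,0,0,0,0.8],[0,0,0.035,0,0,0,0.8],[0,0,0,0,0,0,0.8],[0,0,0.01,0,0,0,0.8],[0,0,0,0,0,0,0.8]]'
python3 -m inch '[[0,0,0.008,0,0,0,0.8],[0,0,0.001,0,0,0,0.8],[0,0,0,0,0,0,0.8],[0,0,0,0,0,0,0.8]]'
```

```text
clock: 27.0
position: [0.6584, -0.262, 0.023]
tool_rot: [3.141, -0.001, 0.149]
force: [-1.4, 1.3, -2.2]
grip_width: 0.0409
finger_force: 61.9
clock: 27.4
position: [0.6585, -0.2618, 0.0137]
tool_rot: [3.141, -0.0, 0.149]
force: [-0.1, -0.4, -2.8]
grip_width: 0.0412
finger_force: 62.0
```

```bash
python3 -m inch '[[0,0,0.001,0,0,0,0.8],[0,0,0,0,0,0,0.3],[0,0,0,0,0,0,0],[0,0,0,0,0,0,0],[0,0,0,0,0,0,0]]'
python3 -m inch '[[0,0,-0.03,0,0,0,0],[0,0,-0.04,0,0,0,0],[0,0,-0.04,0,0,0,0],[0,0,-0.04,0,0,0,0],[0,0,0,0,0,0,0]]'
python3 -m inch '[[-0.04,0,-0.03,0,0,0,0],[-0.04,0,-0.03,0,0,0,0],[-0.04,0,-0.03,0,0,0,0],[0,0,0,0,0,0,0],[0,0,0,0,0,0,0]]'
python3 - <<'E'
from h import *
cv2.imwrite("pics/w9.png",grab_frame("wrist")[:,:,::-1])
t=grab_frame("top")
cv2.imwrite("pics/t9.png",cv2.resize(t[90:310,100:540],None,fx=1.8,fy=1.8,interpolation=cv2.INTER_CUBIC)[:,:,::-1])
E
```

```text
clock: 27.9
position: [0.6584, -0.2617, 0.0124]
tool_rot: [3.141, -0.0, 0.149]
force: [0.5, 0.1, -0.2]
grip_width: 0.0854
finger_force: 0.0
clock: 28.4
position: [0.6602, -0.2631, 0.168]
tool_rot: [3.138, -0.006, 0.149]
force: [-0.4, -0.5, 0.6]
grip_width: 0.0851
finger_force: 0.0
clock: 28.9
position: [0.5397, -0.2795, 0.253]
tool_rot: [-3.141, -0.002, 0.149]
force: [0.1, 0.2, 0.2]
grip_width: 0.0849
finger_force: 0.0
```

View pics/w9.png

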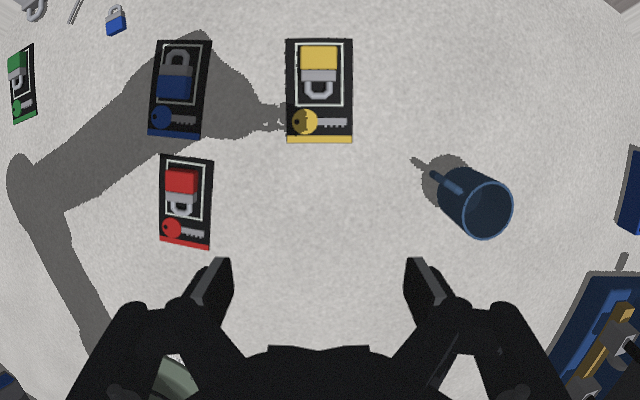

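View pics/t9.png

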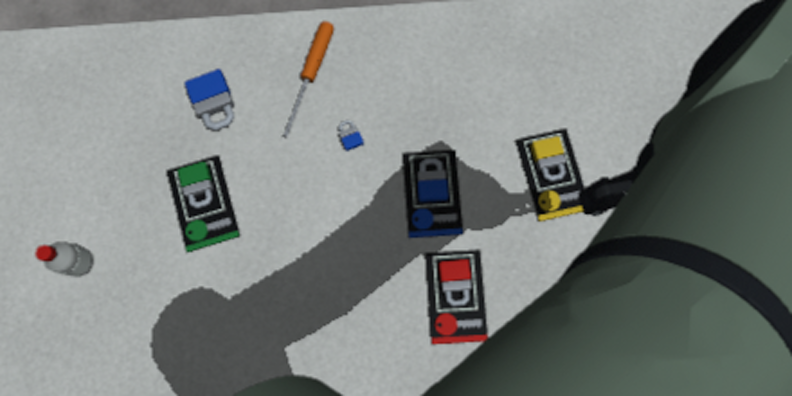

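The four locks are at (200,185) green, (432,182) blue, (456,282) red and (550,160) yellow, each within its white outline. The bottle, mug and look-alikes are untouched.

```bash
python3 -c "
from workcell import bot
print(bot.job_done())"
```

```text
the job is handed in; nothing more can be done
None
```

I laid all four padlocks flat inside the outlines of their matching pads, left the bottle, mug and look-alikes alone, and handed the job in at about 29 s on the robot's clock; no verdict was returned.

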